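Load bead jars into the gravity chute, caps to the low lip

ROBOT

A 6-joint arm with a two-finger parallel gripper is mounted at the origin on the work surface. World frame = base frame: x ahead of the robot, y to its left, z up, the work surface at z = 0. Lengths are in mm, angles in rad, forces in N, time in s.
With the tool pointing down it reaches from about 350 to 975 mm from the base axis. Payload 7.1 kg.
Tool frame: the origin (TCP) lies midway between the tips of the shut fingers; the grasp point (between the pads) lies 19 mm behind it (ctrl.hold_point_z is the distance from the TCP to the grasp point, in mm); z points along the fingers, y is the direction in which the jaws open and shut (so a half turn about z gives the same grasp; the last joint's range is limited). The gripper opens to 88 mm and grips with 3 to 60 N. Pads are 20 mm wide; open, the fingers measure 115 mm over their backs; the gripper's body (75 mm by 178 mm) begins 61 mm behind the grasp point.
Start: joints at [-1.328, 0.423, 1.63, -0, 1.089, -0.019], TCP at [161.781, -603.682, 222.675] pointing down, gripper open.
Joint ranges: [-3, 3], [-0.9, 2.11], [0.09, 2.58], [-1.31, 4.45], [0.11, 2.69], [-2.54, 2.54]. Speed limits (rad/s): [2.39, 2.39, 3.01, 3.14, 3.14, 3.14].

INTERFACE

Orientations are given as a rotation vector (axis times angle).
In Python, from workcell import ctrl, eyes gives the robot as it stands.
- The arm moves only by the tool move_arm, never from a script. Its argument "deltas" is a list of rows, each a list of 6 numbers: the shift along the tool's x, y, z in mm, then the turn, a rotation vector about the tool's x, y, z in rad. A call has 1 to 5 rows; each row shifts and turns the pose as measured when the row begins, along the tool's axes as they then stand; what a row does not reach is not made up. A row lasts 1/12 s, in which the tool goes at most 41.7 mm and 7.16 degrees, less where a joint would pass 70% of its speed; a pose out of reach is approached as far as the arm can. A call is refused whole if a number of a shift passes 41.7 or a number of a turn 0.125, either way. A call with a gripper value outside its range is refused whole. "hand" is the closure, from -1 (fully open) to 1 (shut), set as the call begins (left out, the last holds). The fingers move at their own pace and stop on an object; the grip force is fixed at half the most. Time passes only in rows, so rows that do not move let the fingers close. It gives the time, the measured TCP pose, the force and the opening at its end, in the units of the state.
- ctrl.get_obs(): the state, without advancing time (a new reading comes with each control period).
- eyes.get_image(name): name is "scene" or "side" or "wrist"; returns a dict with "frame" (400x640x3 uint8, red, green, blue), "range_z" (400x640 float32, mm along the optical axis (not along the pixel's ray), 0 where there is no reading), "fx", "fy", "cx", "cy" (pixels), "D" ([k1, k2, p1, p2, k3] as OpenCV has them; the pictures are not rectified), "cam_to_world" (4x4, takes a point from camera to world coordinates). Camera axes: x right, y down, z forward; pixel columns grow to the right and rows downward; lengths in mm; the calibration is good to about 2 mm. A picture is of the moment at which its call begins.
- ctrl.close_job(): hands the job in, once; it reports no verdict.
The state is a dict: "t": time; "qpos": joint angles; "qvel": joint speeds; "joint_torque": joint torques, N m; "ee_pos": TCP position; "orientation": TCP orientation; "ft_force": force on the tool from outside, world axes, zero at the start; "moment": the same for the moment, N m; "width": finger opening in mm.
Only numpy, scipy, OpenCV 4.12 (cv2) and the standard library are available. Lean on these libraries where they do the work, as an engineer would, in place of code of your own. Each camera call takes 0.05 s, during which the arm holds its last target.

TASK

Load the two slender bead jars, in either order, into the sloping chute so that they lie on their sides across it, both with the cap towards the lower of the chute's two side walls (the low lip), and have rolled all the way down, one against the end stop and the other behind it. Leave the squat jar standing where it is.

Things in the scene. Friction and masses are not known exactly. Their poses are not given: they have to be found in the camera images.
- chute: Fixed chute of smooth metal with a wooden end stop. Origin on the table under the low lip's outer face, half-way along. x level, downhill; y from tall wall to low lip; z up. Floor height 0.0486 - 0.266 x (m), from the open top x = -0.13 to the end stop x = 0.13 (50 mm high). Channel y = -0.108 to -0.006; lip 15 mm, tall wall 34 mm above floor, both 6 mm thick. Jars let go across it, uphill, roll down and rest at x = 0.108 and 0.065.
- jar_a_center (a point): A slender bead jar, lying on its side on the table: round amber body 44 mm in diameter, 62 mm long; on one end a narrower metal cap 30 mm in diameter, 14 mm long; about 90 g, rolls easily. Point: centre of the body (cap not counted), on its axis, 22 mm above the table. x axis: along the jar, towards the cap; y and z turn as it rolls. Grip across the body.
- jar_b_center (a point): The other slender bead jar, lying on its side on the table: round amber body 44 mm in diameter, 62 mm long; on one end a narrower metal cap 30 mm in diameter, 14 mm long; about 90 g, rolls easily. Point: centre of the body (cap not counted), on its axis, 22 mm above the table. x axis: along the jar, towards the cap; y and z turn as it rolls. Grip across the body.
- squat_jar_center (a point): A squat bead jar that stands upright and is not to be loaded: amber body 62 mm in diameter and 36 mm high, metal cap 52 mm in diameter and 14 mm high on top, 50 mm high in all. This point is its centre, 25 mm above the table.
Things that resemble listed ones, but are neither listed nor needed, are in the scene too. Leave any blue look-alike of the part that bears jar_b_center alone.

How it is judged (in metres and radians):
At the end, for the whole second after the job is handed in: Both slender jars lie still on the chute's floor at its lower end (centres x 45 to 118 mm, y -84 to -44 mm, z 32 to 66 mm from the chute's origin), across it within 15 degrees, caps towards the low lip: one against the end stop, the other behind it (x of jar_a_center in the frame of chute between 0.045 and 0.118 m and y of jar_a_center in the frame of chute between -0.084 and -0.044 m and z of jar_a_center in the frame of chute between 0.032 and 0.066 m and angle between the x axis of each of jar_a_center, jar_b_center and the y axis of chute, either way round below 0.26 rad and x of chute in the frame of jar_a_center above 0.02 m and linear speed of each of jar_a, jar_b below 0.02 m/s and x of jar_b_center in the frame of chute between 0.045 and 0.118 m and y of jar_b_center in the frame of chute between -0.084 and -0.044 m and z of jar_b_center in the frame of chute between 0.032 and 0.066 m and x of chute in the frame of jar_b_center above 0.02 m); the robot touches nothing.
It fails at once if the squat jar is moved by more than 30 mm (distance of squat_jar_center from where it was at the start of the episode above 0.03 m).
It also fails if it takes over 64 s, if anything falls off the work surface, if the arm or the gripper's body presses on something with over 40 N, if the wrist force passes 120 N, or if a joint passes its speed limit or range.

## Working session

There is one attempt and no reset: what is moved stays moved. The work goes in short steps, Python scripts to look and compute and a tool call to move; the robot and the scene stay as the last step left them, time stands still between calls to the robot, and variables do not carry over. Pictures are saved under pics/ and viewed, and the job is handed in when it is done.

Besides the shell and the picture viewer there is one more tool, called by a JSON object that holds its "op" and its "data". move_arm: Moves the arm, as the interface text tells. Its arguments: {"type":"object","properties":{"deltas":{"type":"array"},"hand":{"type":"number"}},"required":["deltas"]}

```bash
mkdir -p pics; ls; cat > h.py <<'E'
import numpy as np, cv2
from workcell import ctrl, eyes
def snap(name,fn):
    d=eyes.get_image(name); cv2.imwrite('pics/'+fn+'.png',d['frame'][...,::-1]); np.savez('pics/'+fn+'.npz',**{k:np.array(v) for k,v in d.items()}); return d
def cloud(d):
    h,w=d['range_z'].shape
    K=np.array([[d['fx'],0,d['cx']],[0,d['fy'],d['cy']],[0,0,1]],float)
    uv=np.stack(np.meshgrid(np.arange(w),np.arange(h)),-1).reshape(-1,1,2).astype(float)
    n=cv2.undistortPointsIter(uv,K,np.array(d['D'],float),None,None,(3,50,1e-9)).reshape(h,w,2)
    z=d['range_z'][...,None].astype(float)
    p=np.concatenate([n*z,z],-1); T=np.array(d['cam_to_world'])
    W=p@T[:3,:3].T+T[:3,3]; W[d['range_z']<=0]=np.nan
    return W
E
python3 - <<'E'
from h import *
for n in ['scene','side','wrist']: 
    d=snap(n,n+'0'); print(n,np.array(d['cam_to_world']).round(2).tolist(),d['fx'])
print(ctrl.get_obs())
E
```

```text
pics
scene [[-0.85, 0.44, -0.29, 785.01], [0.53, 0.7, -0.48, 520.56], [-0.01, -0.56, -0.83, 937.28], [0.0, 0.0, 0.0, 1.0]] 439.5238596190337
side [[-0.87, -0.36, 0.34, 170.05], [-0.49, 0.64, -0.59, 528.04], [-0.01, -0.68, -0.74, 709.67], [0.0, 0.0, 0.0, 1.0]] 467.9866174930675
wrist [[0.26, -0.94, -0.23, 224.77], [-0.97, -0.25, -0.06, -585.73], [-0.0, 0.24, -0.97, 383.6], [0.0, 0.0, 0.0, 1.0]] 335.41337812918755
{'t': 0.15, 'qpos': array([-1.32800092e+00,  4.23650850e-01,  1.63046765e+00, -2.41635542e-05,
        1.08859139e+00, -1.89860437e-02]), 'qvel': array([ 0.00102253, -0.00219919, -0.00238202,  0.00175042,  0.00051479,
        0.00046241]), 'joint_torque': array([-4.35710781e-04, -5.44983888e+01, -2.73920113e+01,  6.44200668e-02,
        2.05044629e-02, -7.00293822e-05]), 'ee_pos': array([ 161.68038754, -603.30548692,  222.10768302]), 'orientation': array([-3.11361888e+00, -4.09905061e-01,  2.29304229e-04]), 'ft_force': array([-0.263673  ,  0.12243322, -0.88379809]), 'moment': array([-0.00099209,  0.05172851, -0.02698863]), 'width': 87.93139264148301}
```

View pics/scene0.png

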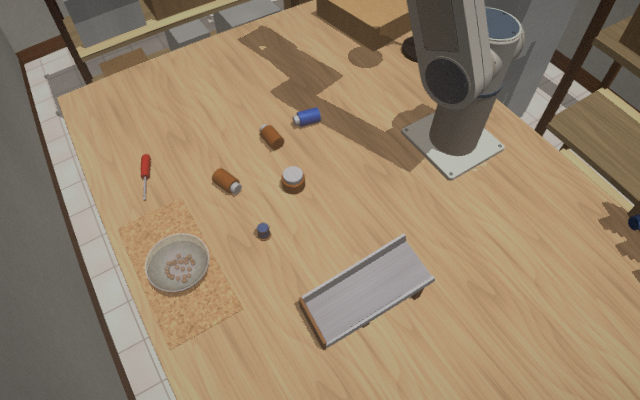

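View pics/side0.png

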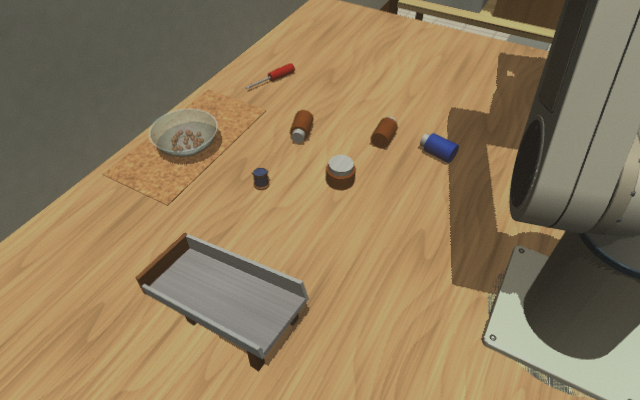

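View pics/wrist0.png

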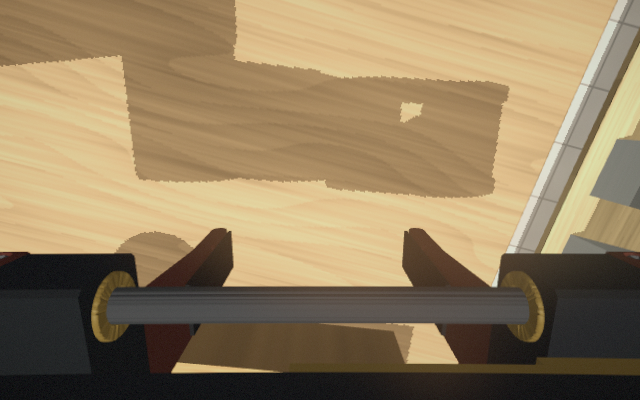

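Scene picture: the amber jars are at (227,181) and (271,137). The blue look-alike at (308,117) is not wanted, the squat jar is at (292,180), and the chute is around (367,290) with its end stop at (315,325). Next I measure these and enlarge the jars.

```bash
python3 - <<'E'
from h import *
out=[]
for n,boxes in [('scene',[(205,160,250,200),(250,115,292,155),(275,158,312,200)]),('side',[(285,105,318,148),(365,112,405,152),(320,150,362,195)])]:
    d=dict(np.load(f'pics/{n}0.npz')); W=cloud(d)
    for b in boxes:
        s=W[b[1]:b[3],b[0]:b[2]]; m=s[...,2]>6
        P=s[m]; c=P.mean(0); 
        xy=P[:,:2]; u,sv,vt=np.linalg.svd(xy-xy.mean(0),full_matrices=False)
        print(n,b,len(P),c.round(1),'zmax',P[:,2].max().round(1),'axis',vt[0].round(3),'ext',np.percentile((xy-xy.mean(0))@vt.T,[0,100],axis=0).round(1).tolist())
        im=d['frame'][b[1]:b[3],b[0]:b[2],::-1]; out.append(cv2.resize(im,(260,260),interpolation=cv2.INTER_CUBIC))
cv2.imwrite('pics/crops.png',np.vstack([np.hstack(out[:3]),np.hstack(out[3:])]))
# chute
for n,b in [('scene',(290,230,445,350)),('side',(130,230,315,370))]:
    d=dict(np.load(f'pics/{n}0.npz')); W=cloud(d)
    s=W[b[1]:b[3],b[0]:b[2]]; P=s[s[...,2]>8]
    print(len(P),P.min(0).round(0),P.max(0).round(0)); np.save(f'pics/ch_{n}.npy',P)
E
```

```text
scene (205, 160, 250, 200) 482 [ 621.  -186.8   36. ] zmax 48.6 axis [-0.431  0.903] ext [[-72.4, -43.4], [52.2, 31.8]]
scene (250, 115, 292, 155) 379 [ 447.1 -262.3   34.3] zmax 49.0 axis [-0.181  0.983] ext [[-107.1, -37.6], [35.0, 18.4]]
scene (275, 158, 312, 200) 543 [475.6 -95.8  39.6] zmax 56.0 axis [-0.248  0.969] ext [[-92.7, -24.7], [24.0, 45.4]]
side (285, 105, 318, 148) 552 [ 612.4 -185.1   33.2] zmax 46.1 axis [-0.244  0.97 ] ext [[-47.2, -19.1], [32.0, 26.8]]
side (365, 112, 405, 152) 575 [ 438.2 -258.3   32.2] zmax 44.8 axis [0.063 0.998] ext [[-58.3, -20.9], [26.2, 26.8]]
side (320, 150, 362, 195) 832 [464.7 -93.1  37. ] zmax 53.5 axis [-0.892 -0.452] ext [[-30.5, -38.4], [30.7, 19.5]]
7406 [364. 192.   8.] [641. 326. 117.]
11856 [362. 191.   8.] [640. 326. 118.]
```

View pics/crops.png

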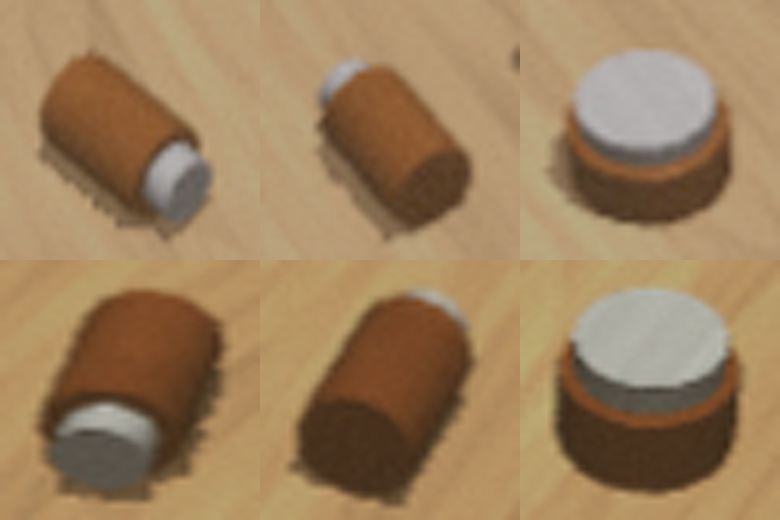

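```bash
cat > fit.py <<'E'
from h import *
from scipy.optimize import least_squares
def load(n): return dict(np.load(f'pics/{n}0.npz'))
def sdf_chute(p):
    # unsigned distance to union of boxes in sheared chute frame (approx)
    x,y,z=p.T; f=48.6-.266*x
    def box(lo,hi,zlo,zhi,xlo=-130,xhi=130):
        q=np.stack([np.maximum(xlo-x,x-xhi),np.maximum(lo-y,y-hi),np.maximum(zlo-z,z-zhi)],-1)
        return np.linalg.norm(np.maximum(q,0),axis=1)+np.minimum(q.max(1),0)
    return np.minimum.reduce([box(-114,0,f-6,f),box(-6,0,f-6,f+15),box(-114,-108,f-6,f+34),box(-114,0,f-6,f+50,130,142)])
def fit_chute(n):
    d=load(n); P=np.load(f'pics/ch_{n}.npy')
    def tr(v,P): 
        c,s=np.cos(v[2]),np.sin(v[2]); R=np.array([[c,-s,0],[s,c,0],[0,0,1]])
        return (P-[v[0],v[1],v[3]])@R
    r=least_squares(lambda v:np.abs(sdf_chute(tr(v,P))),[503,318,0.0,0],loss='soft_l1',f_scale=2)
    res=np.abs(sdf_chute(tr(r.x,P))); print(n,'chute',r.x.round(3),'med res',np.median(res).round(2),np.percentile(res,90).round(2)); return r.x
def sdf_jar(P,v,r=22,dz=0):
    a=np.array([np.cos(v[2]),np.sin(v[2])]); q=P[:,:2]-v[:2]
    t=q@a; s=q@[-a[1],a[0]]; z=P[:,2]-22-v[3]; rho=np.hypot(s,z)
    def cyl(l,h,r):
        w=np.stack([np.maximum(l-t,t-h),rho-r],-1); return np.linalg.norm(np.maximum(w,0),axis=1)+np.minimum(w.max(1),0)
    return np.minimum(cyl(-31,31,22),cyl(31,45,15))
if __name__=='__main__':
    for n in ['scene','side']:
        fit_chute(n)
        W=cloud(load(n))
        for b,v0 in zip({'scene':[(205,160,250,200),(250,115,292,155)],'side':[(285,105,318,148),(365,112,405,152)]}[n],[(615,-185,1.9,0),(440,-260,-1.5,0)]):
            s=W[b[1]:b[3],b[0]:b[2]].reshape(-1,3); 
            print('table z',np.median(s[np.abs(s[:,2])<6][:,2]).round(2),end=' ')
            P=s[s[:,2]>8]
            best=None
            for k in range(8):
              for da in (-.6,0,.6,np.pi):
                v=np.array(v0)+[0,0,da,0]
                r=least_squares(lambda v:sdf_jar(P,v),v,loss='soft_l1',f_scale=2)
                if best is None or r.cost<best.cost: best=r
              break
            res=np.abs(sdf_jar(P,best.x)); print(n,best.x.round(2),'med',np.median(res).round(2),'p90',np.percentile(res,90).round(1),len(P))
E
python3 fit.py
```

```text
scene chute [ 5.07981e+02  3.15154e+02 -7.70000e-02 -4.41000e-01] med res 1.08 2.74
table z 1.41 scene [ 619.49 -200.1     1.89    1.49] med 0.71 p90 2.1 478
table z 0.87 scene [ 4.4265e+02 -2.6888e+02 -1.4900e+00 -5.0000e-02] med 1.04 p90 2.6 375
side chute [ 5.02728e+02  3.15095e+02 -8.00000e-02  1.47000e-01] med res 0.65 1.81
table z -0.56 side [ 620.87 -200.08    1.89   -0.87] med 0.76 p90 2.0 551
table z -0.84 side [ 441.85 -268.8    -1.5    -1.06] med 0.77 p90 2.1 564
```

```bash
cat > plan.py <<'E'
from h import *
from scipy.spatial.transform import Rotation as R, Slerp
import sys
def down(psi):
    c,s=np.cos(psi),np.sin(psi); return R.from_matrix(np.array([[c,s,0],[s,-c,0],[0,0,-1]]))
def plan(x,y,z,psi,via=None,vmax=36,wmax=.115):
    o=ctrl.get_obs(); p0=np.array(o['ee_pos']); r0=R.from_rotvec(o['orientation'])
    t=np.array([x,y,z],float); r1=down(psi)
    X=r0.as_matrix()[:,0]; ps0=np.arctan2(X[1],X[0])
    dpsi=psi-ps0   # signed, no wrap: choose psi appropriately
    n=int(max(np.ceil(np.linalg.norm(t-p0)/vmax),np.ceil(abs(dpsi)/wmax),1))
    lvl=(down(ps0).inv()*r0)
    print('t',o['t'].round(2) if hasattr(o['t'],'round') else o['t'],'pos',p0.round(1),'psi',ps0.round(3),'tilt',lvl.magnitude().round(4),'q',np.round(o['qpos'],3),'w',round(o['width'],1),'F',np.round(o['ft_force'],1),'n',n)
    pp,rp=p0,r0
    for i in range(1,n+1):
        f=i/n; p=p0+f*(t-p0); r=down(ps0+f*dpsi) 
        d=rp.inv().apply(p-pp); w=(rp.inv()*r).as_rotvec()
        print([round(float(a),1) for a in d]+[round(float(a),3) for a in w]); pp,rp=p,r
if __name__=='__main__': plan(*map(float,sys.argv[1:5]))
E
python3 - <<'E'
from h import *
d=dict(np.load('pics/side0.npz')); W=cloud(d); f=d['frame'].astype(int)
m=(f[...,2]>f[...,0]+30)&(W[...,2]>8); m[:, :400]=False; m[170:]=False
P=W[m]; print(len(P),P.min(0),P.max(0))
E
python3 plan.py 620.5 -200.1 120 1.89
```

```text
405 [ 282.09996075 -299.79467378   25.76699684] [ 346.40755196 -253.43920838   45.10361941]Traceback (most recent call last):
  File "plan.py", line 19, in <module>
    if __name__=='__main__': plan(*map(float,sys.argv[1:5]))
                             ~~~~^^^^^^^^^^^^^^^^^^^^^^^^^^^
  File "plan.py", line 13, in plan
    print('t',o['t'].round(2) if hasattr(o['t'],'round') else o['t'],'pos',p0.round(1),'psi',ps0.round(3),'tilt',lvl.magnitude().round(4),'q',np.round(o['qpos'],3),'w',round(o['width'],1),'F',np.round(o['ft_force'],1),'n',n)
                                                                                                                 ^^^^^^^^^^^^^^^^^^^^^
AttributeError: 'float' object has no attribute 'round'
```

The two amber jars agree between cameras to 1–2 mm, with axis heights near 22 mm. Jar A is at (620,-200) with its cap at yaw 1.89, and jar B is at (442,-269) with its cap at yaw -1.495. The blue jar is clear of the grasp. I take A first.

```bash
sed -i 's/lvl.magnitude().round(4)/np.round(lvl.magnitude(),4)/; s/o\[.t.\].round(2) if.*else o\[.t.\],/round(float(o["t"]),2),/' plan.py
python3 plan.py 620.5 -200.1 120 1.89
```

```text
t 0.15 pos [ 161.7 -603.3  222.1] psi 0.262 tilt 0.0011 q [-1.328  0.424  1.63  -0.     1.089 -0.019] w 87.9 F [-0.3  0.1 -0.9] n 18
[30.4, -15.0, 5.7, -0.001, -0.0, -0.09]
[31.7, -12.2, 5.7, 0.0, 0.0, -0.09]
[32.6, -9.3, 5.7, 0.0, 0.0, -0.09]
[33.3, -6.3, 5.7, 0.0, 0.0, -0.09]
[33.8, -3.3, 5.7, 0.0, 0.0, -0.09]
[33.9, -0.2, 5.7, 0.0, 0.0, -0.09]
[33.8, 2.8, 5.7, 0.0, 0.0, -0.09]
[33.4, 5.9, 5.7, 0.0, 0.0, -0.09]
[32.8, 8.9, 5.7, 0.0, 0.0, -0.09]
[31.8, 11.8, 5.7, 0.0, 0.0, -0.09]
[30.6, 14.6, 5.7, 0.0, 0.0, -0.09]
[29.2, 17.3, 5.7, 0.0, 0.0, -0.09]
[27.5, 19.9, 5.7, 0.0, 0.0, -0.09]
[25.6, 22.3, 5.7, 0.0, 0.0, -0.09]
[23.5, 24.5, 5.7, 0.0, 0.0, -0.09]
[21.2, 26.5, 5.7, 0.0, 0.0, -0.09]
[18.7, 28.3, 5.7, 0.0, 0.0, -0.09]
[16.0, 29.9, 5.7, 0.0, 0.0, -0.09]
```

{"op": "move_arm", "data": {"deltas": [[30.4, -15, 5.7, 0, 0, -0.09], [31.7, -12.2, 5.7, 0, 0, -0.09], [32.6, -9.3, 5.7, 0, 0, -0.09], [33.3, -6.3, 5.7, 0, 0, -0.09], [33.8, -3.3, 5.7, 0, 0, -0.09]], "hand": -1}}

```text
t: 0.57
ee_pos: [288.2, -492.4, 192.5]
orientation: [2.938, 1.105, -0.002]
ft_force: [0.2, -0.4, 0.0]
width: 88.2
```

{"op": "move_arm", "data": {"deltas": [[33.9, 0, 5.7, 0, 0, -0.09], [33.8, 2.8, 5.7, 0, 0, -0.09], [33.4, 5.9, 5.7, 0, 0, -0.09], [32.8, 8.9, 5.7, 0, 0, -0.09], [31.8, 11.8, 5.7, 0, 0, -0.09]]}}

```text
t: 0.98
ee_pos: [418.9, -372.3, 161.6]
orientation: [2.6, 1.762, -0.003]
ft_force: [0.4, 0.0, 0.1]
width: 87.9
```

```bash
python3 plan.py 620.5 -200.1 120 1.89
```

```text
t 0.98 pos [ 418.9 -372.3  161.6] psi 1.191 tilt 0.0023 q [-0.747  0.409  1.82  -0.003  0.913 -0.365] w 87.9 F [0.4 0.  0.1] n 8
[29.4, 15.4, 5.1, -0.001, 0.002, -0.087]
[27.9, 17.9, 5.2, 0.0, 0.0, -0.087]
[26.2, 20.3, 5.2, 0.0, 0.0, -0.087]
[24.3, 22.5, 5.2, 0.0, 0.0, -0.087]
[22.3, 24.5, 5.2, 0.0, 0.0, -0.087]
[20.1, 26.4, 5.2, 0.0, 0.0, -0.087]
[17.7, 28.0, 5.2, 0.0, 0.0, -0.087]
[15.2, 29.5, 5.2, 0.0, 0.0, -0.087]
```

{"op": "move_arm", "data": {"deltas": [[29.4, 15.4, 5.1, 0, 0.002, -0.087], [27.9, 17.9, 5.2, 0, 0, -0.087], [26.2, 20.3, 5.2, 0, 0, -0.087], [24.3, 22.5, 5.2, 0, 0, -0.087], [22.3, 24.5, 5.2, 0, 0, -0.087]]}}

```text
t: 1.4
ee_pos: [548.7, -256.1, 133.3]
orientation: [-2.131, -2.305, 0.001]
ft_force: [-0.2, -0.2, -0.5]
width: 87.9
```

{"op": "move_arm", "data": {"deltas": [[20.1, 26.4, 5.2, 0, 0, -0.087], [17.7, 28, 5.2, 0, 0, -0.087], [15.2, 29.5, 5.2, 0, 0, -0.087]]}}

```text
t: 1.65
ee_pos: [625.4, -185.1, 116.0]
orientation: [-1.794, -2.574, 0.001]
ft_force: [0.7, -0.0, 0.4]
width: 87.6
```

```bash
python3 plan.py 620.5 -200.1 100 1.89
```

```text
t 1.65 pos [ 625.4 -185.1  116. ] psi 1.924 tilt 0.004 q [-0.306  0.591  1.628  0.     0.927 -0.66 ] w 87.6 F [ 0.7 -0.   0.4] n 1
[-12.4, -9.8, 16.0, -0.003, -0.003, 0.034]
```

{"op": "move_arm", "data": {"deltas": [[-12.4, -9.8, 16, -0.003, -0.003, 0.034], [0, 0, 0, 0, 0, 0]]}}

```text
t: 1.82
ee_pos: [625.4, -194.1, 98.3]
orientation: [1.824, 2.556, 0.002]
ft_force: [-0.7, -0.1, -1.3]
width: 87.9
```

```bash
python3 - <<'E'
from h import *
snap('wrist','w1');snap('side','s1')
E
python3 plan.py 620.5 -200.1 12 1.89
```

```text
t 1.92 pos [ 626.8 -194.1  101. ] psi 1.902 tilt 0.0055 q [-0.319  0.612  1.631  0.002  0.893 -0.652] w 88.0 F [-0.5 -0.3  0.3] n 3
[-1.1, -2.8, 29.7, 0.005, 0.002, 0.004]
[-1.2, -2.6, 29.7, 0.0, 0.0, 0.004]
[-1.2, -2.6, 29.7, 0.0, 0.0, 0.004]
```

View pics/w1.png

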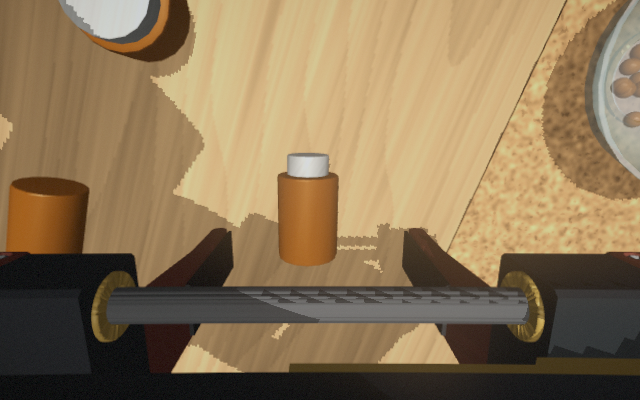

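The wrist view shows jar A between the fingers, body at (308,215) and cap up at (308,163), parallel to the pads. I descend.

{"op": "move_arm", "data": {"deltas": [[-1.1, -2.8, 29.7, 0.005, 0.002, 0.004], [-1.2, -2.6, 29.7, 0, 0, 0.004], [-1.2, -2.6, 24, 0, 0, 0.004], [0, 0, 0, 0, 0, 0]]}}

```text
t: 2.25
ee_pos: [622.9, -202.8, 21.1]
orientation: [1.84, 2.536, 0.005]
ft_force: [-1.4, 0.4, -0.6]
width: 87.7
```

```bash
python3 plan.py 620.5 -200.1 12 1.89
```

```text
t 2.25 pos [ 622.9 -202.8   21.1] psi 1.886 tilt 0.0085 q [-3.330e-01  7.240e-01  1.654e+00  1.000e-03  7.560e-01 -6.490e-01] w 87.7 F [-1.4  0.4 -0.6] n 1
[3.4, -1.5, 9.1, 0.007, 0.005, -0.004]
```

{"op": "move_arm", "data": {"deltas": [[3.4, -1.5, 9.1, 0.007, 0.005, -0.004], [0, 0, 0, 0, 0, 0]]}}

```text
t: 2.42
ee_pos: [620.1, -201.0, 13.1]
orientation: [-1.842, -2.544, -0.0]
ft_force: [-1.2, 0.1, -0.5]
width: 88.3
```

{"op": "move_arm", "data": {"deltas": [[0, 0, 0, 0, 0, 0], [0, 0, 0, 0, 0, 0], [0, 0, 0, 0, 0, 0], [0, 0, 0, 0, 0, 0], [0, 0, 0, 0, 0, 0]], "hand": 1}}

```text
t: 2.83
ee_pos: [623.4, -202.3, 19.1]
orientation: [1.838, 2.539, 0.004]
ft_force: [0.3, -0.3, -0.1]
width: 58.1
```

```bash
python3 plan.py 620.5 -200.1 12 1.89
```

```text
t 2.83 pos [ 623.4 -202.3   19.1] psi 1.888 tilt 0.0072 q [-3.320e-01  7.270e-01  1.652e+00  1.000e-03  7.550e-01 -6.500e-01] w 58.1 F [ 0.3 -0.3 -0.1] n 1
[3.0, -2.2, 7.0, 0.006, 0.004, -0.002]
```

{"op": "move_arm", "data": {"deltas": [[2, -1.5, 7, 0.005, 0.003, 0], [0, 0, 2, 0, 0, 0], [0, 0, 1, 0, 0, 0], [0, 0, 1, 0, 0, 0]]}}

```text
t: 3.17
ee_pos: [622.5, -201.1, 10.9]
orientation: [1.84, 2.542, 0.001]
ft_force: [-4.9, 1.4, 14.7]
width: 43.6
```

```bash
python3 plan.py 620.5 -200.1 12 1.89
```

```text
t 3.17 pos [ 622.5 -201.1   10.9] psi 1.889 tilt 0.0034 q [-3.300e-01  7.400e-01  1.653e+00 -1.000e-03  7.460e-01 -6.480e-01] w 43.6 F [-4.9  1.4 14.7] n 1
[1.6, -1.6, -1.1, 0.002, 0.002, -0.001]
```

{"op": "move_arm", "data": {"deltas": [[0, 0, -20, 0, 0, 0], [0, 0, -30, 0, 0, 0], [0, 0, -30, 0, 0, 0], [0, 0, -30, 0, 0, 0], [0, 0, -30, 0, 0, 0]]}}

```text
t: 3.58
ee_pos: [615.9, -198.5, 145.5]
orientation: [-1.832, -2.533, 0.008]
ft_force: [0.9, -1.0, -1.7]
width: 43.3
```

```bash
python3 plan.py 554 247 160 1.493
```

```text
t 3.58 pos [ 615.9 -198.5  145.5] psi 1.889 tilt 0.0163 q [-3.300e-01  5.510e-01  1.618e+00 -1.000e-03  9.890e-01 -6.480e-01] w 43.3 F [ 0.9 -1.  -1.7] n 13
[34.0, 6.2, -0.9, -0.013, -0.009, 0.031]
[34.2, 5.2, -1.1, 0.0, 0.0, 0.03]
[34.4, 4.1, -1.1, 0.0, 0.0, 0.03]
[34.5, 3.1, -1.1, 0.0, 0.0, 0.03]
[34.5, 2.0, -1.1, 0.0, 0.0, 0.03]
[34.6, 1.0, -1.1, 0.0, 0.0, 0.03]
[34.6, -0.1, -1.1, 0.0, 0.0, 0.03]
[34.6, -1.1, -1.1, 0.0, 0.0, 0.03]
[34.5, -2.2, -1.1, 0.0, 0.0, 0.03]
[34.4, -3.2, -1.1, 0.0, 0.0, 0.03]
[34.3, -4.3, -1.1, 0.0, 0.0, 0.03]
[34.2, -5.3, -1.1, 0.0, 0.0, 0.03]
[34.0, -6.4, -1.1, 0.0, 0.0, 0.03]
```

{"op": "move_arm", "data": {"deltas": [[34, 6.2, -2, -0.013, -0.009, 0.031], [34.2, 5.2, -2, 0, 0, 0.03], [34.4, 4.1, -2, 0, 0, 0.03], [34.5, 3.1, -2, 0, 0, 0.03], [34.5, 2, -2, 0, 0, 0.03]]}}

```text
t: 4.0
ee_pos: [597.0, -29.5, 162.6]
orientation: [2.038, 2.372, 0.008]
ft_force: [0.9, 0.9, -1.3]
width: 43.4
```

{"op": "move_arm", "data": {"deltas": [[34.6, 1, -2, 0, 0, 0.03], [34.6, 0, -2, 0, 0, 0.03], [34.6, -1.1, -1.1, 0, 0, 0.03], [34.5, -2.2, -1.1, 0, 0, 0.03]]}}

```text
t: 4.33
ee_pos: [577.3, 114.2, 166.7]
orientation: [2.186, 2.239, 0.007]
ft_force: [-0.1, -0.8, -1.4]
width: 43.3
```

```bash
python3 plan.py 554 247 160 1.493
```

```text
t 4.33 pos [577.3 114.2 166.7] psi 1.595 tilt 0.0132 q [ 0.179  0.435  1.761 -0.009  0.935  0.16 ] w 43.3 F [-0.1 -0.8 -1.4] n 4
[33.3, -5.0, 1.4, 0.012, 0.006, 0.026]
[33.2, -5.9, 1.7, 0.0, 0.0, 0.026]
[33.0, -6.7, 1.7, 0.0, 0.0, 0.026]
[32.8, -7.5, 1.7, 0.0, 0.0, 0.026]
```

{"op": "move_arm", "data": {"deltas": [[33.3, -5, 1.4, 0.012, 0.006, 0.026], [33.2, -5.9, 1.7, 0, 0, 0.026], [33, -6.7, 1.7, 0, 0, 0.026], [20, -5, 10, 0, 0, 0.02], [0, 0, 0, 0, 0, 0]]}}

```text
t: 4.75
ee_pos: [552.1, 245.9, 149.8]
orientation: [-2.301, -2.135, 0.001]
ft_force: [-1.4, -0.7, -0.9]
width: 43.4
```

```bash
python3 - <<'E'
from h import *
snap('side','s2')
E
python3 plan.py 554 247 110 1.493
```

```text
t 4.8 pos [552.8 244.7 150.6] psi 1.497 tilt 0.0017 q [0.396 0.482 1.726 0.002 0.934 0.469] w 43.7 F [ 0.9  1.  -0.4] n 2
[1.2, 0.5, 20.3, -0.001, -0.001, 0.002]
[1.2, 0.5, 20.3, 0.0, 0.0, 0.002]
```

View pics/s2.png

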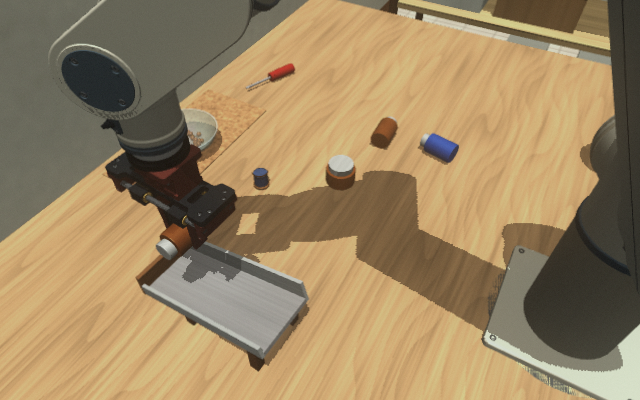

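Side view: jar A hangs over the chute near (175,242), cap at (165,248) pointing towards the low lip. I lower it.

{"op": "move_arm", "data": {"deltas": [[1.2, 0.5, 25, 0, 0, 0.002], [1.2, 0.5, 25, 0, 0, 0.002], [0, 0, 20, 0, 0, 0], [0, 0, 10, 0, 0, 0], [0, 0, 0, 0, 0, 0]]}}

```text
t: 5.22
ee_pos: [556.4, 243.9, 69.5]
orientation: [2.303, 2.135, 0.003]
ft_force: [-0.7, -0.4, -1.6]
width: 43.5
```

```bash
python3 - <<'E'
from h import *
d=snap('side','s3');cv2.imwrite('pics/s3c.png',cv2.resize(d['frame'][200:360,110:330,::-1],None,fx=3.5,fy=3.5,interpolation=cv2.INTER_CUBIC))
E
python3 plan.py 554 247 51 1.493
```

```text
t 5.27 pos [556.7 243.9  70.4] psi 1.495 tilt 0.0029 q [ 0.393  0.6    1.754 -0.     0.784  0.469] w 43.8 F [-0.2  0.6 -0.7] n 1
[2.8, -3.0, 19.4, 0.003, -0.001, 0.002]
```

View pics/s3c.png

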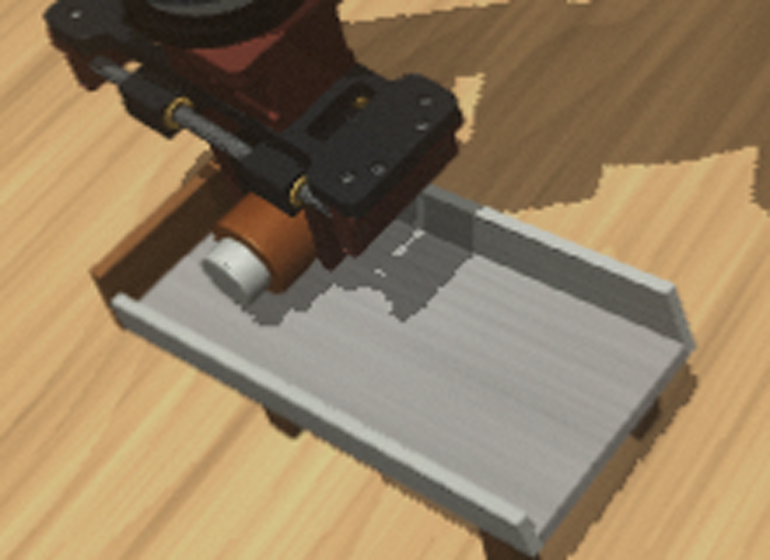

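{"op": "move_arm", "data": {"deltas": [[2.8, -3, 15, 0.003, 0, 0.002], [0, 0, 3, 0, 0, 0], [0, 0, 1, 0, 0, 0]]}}

```text
t: 5.52
ee_pos: [556.3, 246.5, 52.7]
orientation: [2.308, 2.131, 0.007]
ft_force: [0.3, 0.4, -1.6]
width: 43.2
```

```bash
python3 plan.py 554 247 50 1.493
```

```text
t 5.52 pos [556.3 246.5  52.7] psi 1.491 tilt 0.0046 q [0.397 0.627 1.758 0.002 0.752 0.475] w 43.2 F [ 0.3  0.4 -1.6] n 1
[0.3, -2.3, 2.7, 0.003, -0.003, -0.002]
```

{"op": "move_arm", "data": {"deltas": [[0.3, 0, 4, 0.003, -0.003, 0], [0, 0, 1.5, 0, 0, 0]]}}

```text
t: 5.68
ee_pos: [556.9, 246.9, 47.7]
orientation: [2.308, 2.131, 0.002]
ft_force: [1.4, 0.9, -1.4]
width: 43.3
```

{"op": "move_arm", "data": {"deltas": [[0, 0, 1, 0, 0, 0], [0, 0, 0.5, 0, 0, 0]]}}

```text
t: 5.85
ee_pos: [557.3, 247.2, 46.5]
orientation: [2.307, 2.131, 0.003]
ft_force: [0.5, 0.1, -0.6]
width: 43.4
```

{"op": "move_arm", "data": {"deltas": [[0, 0, 0, 0, 0, 0], [0, 0, 0, 0, 0, 0], [0, 0, 0, 0, 0, 0]], "hand": -0.15}}

```text
t: 6.1
ee_pos: [558.1, 247.7, 47.4]
orientation: [2.306, 2.131, 0.006]
ft_force: [-0.3, 0.6, -0.3]
width: 50.5
```

Now I lift straight up, opening a little more on the way.

{"op": "move_arm", "data": {"deltas": [[0, 0, -6, 0, 0, 0], [0, 0, -8, 0, 0, 0], [0, 0, -10, 0, 0, 0], [0, 0, -15, 0, 0, 0], [0, 0, -15, 0, 0, 0]], "hand": -0.35}}

```text
t: 6.52
ee_pos: [556.4, 247.0, 103.5]
orientation: [2.307, 2.132, 0.0]
ft_force: [-0.9, -0.4, 0.6]
width: 59.0
```

{"op": "move_arm", "data": {"deltas": [[0, 0, -30, 0, 0, 0], [0, 0, -30, 0, 0, 0], [0, 0, -20, 0, 0, 0]], "hand": -1}}

```text
t: 6.77
ee_pos: [555.0, 246.5, 188.3]
orientation: [-2.307, -2.131, 0.003]
ft_force: [0.8, 0.4, 0.7]
width: 75.7
```

```bash
python3 - <<'E'
from h import *
d=snap('side','s4');cv2.imwrite('pics/s4c.png',cv2.resize(d['frame'][200:360,110:330,::-1],None,fx=3.5,fy=3.5,interpolation=cv2.INTER_CUBIC))
E
python3 plan.py 450 -265 180 -1.45
```

```text
t 6.82 pos [557.2 247.4 192.3] psi 1.492 tilt 0.0041 q [ 0.398  0.434  1.691 -0.     1.012  0.478] w 79.4 F [ 2.  -0.1  3. ] n 26
[-20.0, -2.6, 0.4, 0.004, -0.002, 0.113]
[-20.1, -0.3, 0.5, 0.0, 0.0, 0.113]
[-20.0, 2.0, 0.5, 0.0, 0.0, 0.113]
[-19.7, 4.2, 0.5, 0.0, 0.0, 0.113]
[-19.1, 6.4, 0.5, 0.0, 0.0, 0.113]
[-18.2, 8.6, 0.5, 0.0, 0.0, 0.113]
[-17.1, 10.6, 0.5, 0.0, 0.0, 0.113]
[-15.8, 12.4, 0.5, 0.0, 0.0, 0.113]
[-14.3, 14.1, 0.5, 0.0, 0.0, 0.113]
[-12.7, 15.7, 0.5, 0.0, 0.0, 0.113]
[-10.8, 17.0, 0.5, 0.0, 0.0, 0.113]
[-8.8, 18.1, 0.5, 0.0, 0.0, 0.113]
[-6.7, 19.0, 0.5, 0.0, 0.0, 0.113]
[-4.5, 19.6, 0.5, 0.0, 0.0, 0.113]
[-2.3, 20.0, 0.5, 0.0, 0.0, 0.113]
[-0.0, 20.1, 0.5, 0.0, 0.0, 0.113]
[2.3, 20.0, 0.5, 0.0, 0.0, 0.113]
[4.5, 19.6, 0.5, 0.0, 0.0, 0.113]
[6.7, 19.0, 0.5, 0.0, 0.0, 0.113]
[8.8, 18.1, 0.5, 0.0, 0.0, 0.113]
[10.8, 17.0, 0.5, 0.0, 0.0, 0.113]
[12.6, 15.7, 0.5, 0.0, 0.0, 0.113]
[14.3, 14.2, 0.5, 0.0, 0.0, 0.113]
[15.8, 12.4, 0.5, 0.0, 0.0, 0.113]
[17.1, 10.6, 0.5, 0.0, 0.0, 0.113]
[18.2, 8.6, 0.5, 0.0, 0.0, 0.113]
```

View pics/s4c.png

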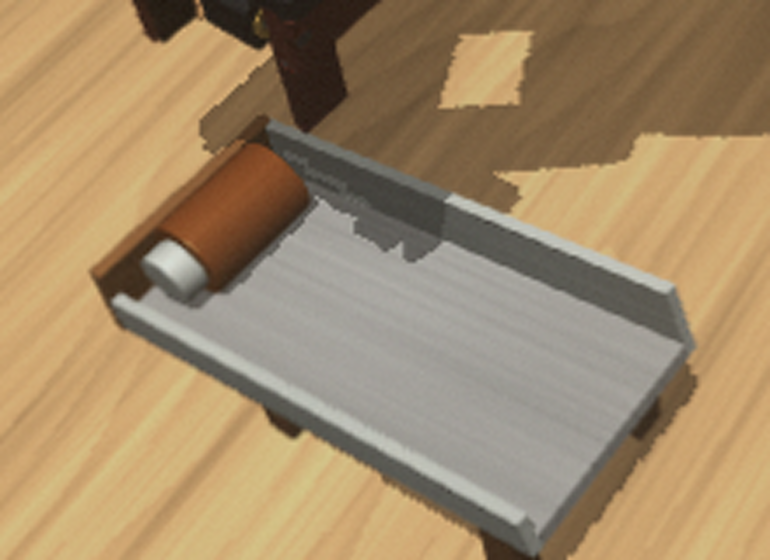

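Jar A lies against the stop, body at crop (235,215), cap towards the low lip. Next is jar B. To keep joint 6 in range I turn by -2.94 rad.

{"op": "move_arm", "data": {"deltas": [[-20, -2.6, 0, 0.004, -0.002, 0.113], [-20, 0, 0, 0, 0, 0.113], [-20, 2, 0, 0, 0, 0.113], [-19.7, 4.2, 0, 0, 0, 0.113], [-19, 6.4, 0, 0, 0, 0.113]]}}

```text
t: 7.23
ee_pos: [539.2, 150.6, 202.0]
orientation: [2.821, 1.38, 0.025]
ft_force: [-0.0, 0.4, 0.0]
width: 88.0
```

{"op": "move_arm", "data": {"deltas": [[-18.2, 8.6, 0, 0, 0, 0.113], [-17.1, 10.6, 0, 0, 0, 0.113], [-15.8, 12.4, 0, 0, 0, 0.113], [-14.3, 14.1, 0, 0, 0, 0.113], [-12.7, 15.7, 0, 0, 0, 0.113]]}}

```text
t: 7.65
ee_pos: [514.9, 48.3, 206.2]
orientation: [-3.099, -0.495, -0.034]
ft_force: [-0.0, -0.1, -0.6]
width: 87.7
```

```bash
python3 plan.py 450 -265 180 -1.45
```

```text
t 7.65 pos [514.9  48.3 206.2] psi 0.317 tilt 0.0221 q [0.067 0.278 1.894 0.007 0.948 1.317] w 87.7 F [-0.  -0.1 -0.6] n 16
[-10.0, 17.3, 1.4, -0.001, -0.022, 0.11]
[-8.0, 18.3, 1.6, 0.0, 0.0, 0.11]
[-5.9, 19.1, 1.6, 0.0, 0.0, 0.11]
[-3.8, 19.6, 1.6, 0.0, 0.0, 0.11]
[-1.6, 19.9, 1.6, 0.0, 0.0, 0.11]
[0.6, 20.0, 1.6, 0.0, 0.0, 0.11]
[2.8, 19.8, 1.6, 0.0, 0.0, 0.11]
[5.0, 19.4, 1.6, 0.0, 0.0, 0.11]
[7.1, 18.7, 1.6, 0.0, 0.0, 0.11]
[9.1, 17.8, 1.6, 0.0, 0.0, 0.11]
[11.0, 16.7, 1.6, 0.0, 0.0, 0.11]
[12.8, 15.4, 1.6, 0.0, 0.0, 0.11]
[14.4, 13.9, 1.6, 0.0, 0.0, 0.11]
[15.8, 12.2, 1.6, 0.0, 0.0, 0.11]
[17.1, 10.4, 1.6, 0.0, 0.0, 0.11]
[18.1, 8.4, 1.6, 0.0, 0.0, 0.11]
```

{"op": "move_arm", "data": {"deltas": [[-10, 17.3, 1.4, 0, -0.022, 0.11], [-8, 18.3, 1.6, 0, 0, 0.11], [-5.9, 19.1, 1.6, 0, 0, 0.11], [-3.8, 19.6, 1.6, 0, 0, 0.11], [-1.6, 19.9, 1.6, 0, 0, 0.11]]}}

```text
t: 8.07
ee_pos: [492.5, -54.0, 203.3]
orientation: [-3.113, 0.41, -0.009]
ft_force: [-0.1, -0.5, -0.0]
width: 88.3
```

{"op": "move_arm", "data": {"deltas": [[0.6, 20, 1.6, 0, 0, 0.11], [2.8, 19.8, 1.6, 0, 0, 0.11], [5, 19.4, 1.6, 0, 0, 0.11], [7.1, 18.7, 1.6, 0, 0, 0.11]]}}

```text
t: 8.4
ee_pos: [472.7, -135.6, 200.4]
orientation: [-2.934, 1.112, -0.016]
ft_force: [1.0, 0.0, 0.3]
width: 87.8
```

```bash
python3 plan.py 447 -267 150 -1.45
```

```text
t 8.4 pos [ 472.7 -135.6  200.4] psi -0.725 tilt 0.0109 q [-0.305  0.254  1.945  0.004  0.933  1.988] w 87.8 F [1.  0.  0.3] n 7
[9.6, 16.5, 7.2, -0.007, -0.008, 0.104]
[11.3, 15.4, 7.2, 0.0, 0.0, 0.104]
[12.9, 14.1, 7.2, 0.0, 0.0, 0.104]
[14.3, 12.7, 7.2, 0.0, 0.0, 0.104]
[15.5, 11.2, 7.2, 0.0, 0.0, 0.104]
[16.6, 9.5, 7.2, 0.0, 0.0, 0.104]
[17.5, 7.8, 7.2, 0.0, 0.0, 0.104]
```

{"op": "move_arm", "data": {"deltas": [[9.6, 16.5, 7.2, -0.007, -0.008, 0.104], [11.3, 15.4, 7.2, 0, 0, 0.104], [12.9, 14.1, 7.2, 0, 0, 0.104], [14.3, 12.7, 7.2, 0, 0, 0.104], [15.5, 11.2, 7.2, 0, 0, 0.1]]}}

```text
t: 8.82
ee_pos: [453.4, -234.8, 169.4]
orientation: [-2.529, 1.86, -0.014]
ft_force: [1.1, -0.1, -0.4]
width: 87.5
```

```bash
python3 plan.py 442 -269 120 -1.45
```

```text
t 8.82 pos [ 453.4 -234.8  169.4] psi -1.268 tilt 0.0093 q [-5.020e-01  3.270e-01  1.928e+00  2.000e-03  8.770e-01  2.336e+00] w 87.5 F [ 1.1 -0.1 -0.4] n 2
[14.5, 10.7, 24.7, -0.008, -0.005, 0.091]
[15.5, 9.2, 24.7, 0.0, 0.0, 0.091]
```

{"op": "move_arm", "data": {"deltas": [[14.5, 10.7, 20, -0.008, -0.005, 0.08], [10, 5, 20, 0, 0, 0.04], [0, 0, 0, 0, 0, 0]]}}

```text
t: 9.07
ee_pos: [444.8, -267.6, 130.9]
orientation: [2.4, -2.027, 0.008]
ft_force: [-0.6, 1.1, -0.5]
width: 87.8
```

```bash
python3 - <<'E'
from h import *
snap('wrist','w5')
E
python3 plan.py 442 -269 100 -1.455
```

```text
t 9.12 pos [ 445.6 -267.2  132.3] psi -1.401 tilt 0.0064 q [-5.63e-01  3.98e-01  1.93e+00 -1.00e-03  8.07e-01  2.41e+00] w 88.1 F [1.1 0.5 0.1] n 1
[1.0, 4.0, 32.3, -0.004, -0.005, 0.054]
```

View pics/w5.png

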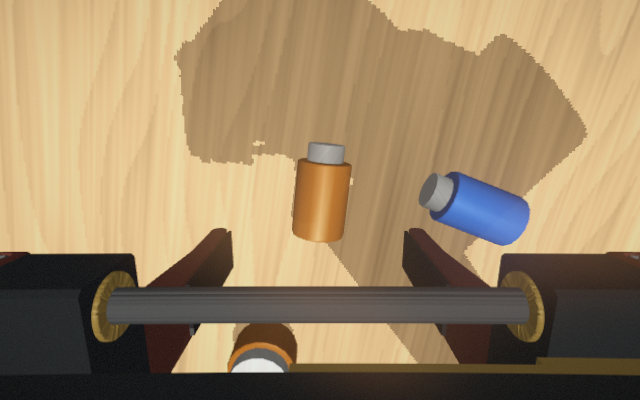

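Wrist view: amber jar B is at (321,200) with its cap at (326,152), between the fingers. The blue jar at (480,208) is clear. I descend.

{"op": "move_arm", "data": {"deltas": [[1, 4, 30, -0.004, -0.005, 0.054], [0, 0, 30, 0, 0, 0], [0, 0, 30, 0, 0, 0], [0, 0, 15, 0, 0, 0]]}}

```text
t: 9.45
ee_pos: [449.4, -271.1, 34.2]
orientation: [-2.348, 2.081, -0.026]
ft_force: [-0.6, 0.2, 0.1]
width: 87.6
```

```bash
python3 plan.py 442 -269 12 -1.465
```

```text
t 9.45 pos [ 449.4 -271.1   34.2] psi -1.45 tilt 0.0169 q [-5.660e-01  5.730e-01  1.959e+00  2.000e-03  5.930e-01  2.453e+00] w 87.6 F [-0.6  0.2  0.1] n 1
[-3.2, 7.4, 22.1, -0.014, -0.01, 0.015]
```

{"op": "move_arm", "data": {"deltas": [[-3.2, 7.4, 19, -0.014, -0.01, 0.012], [0, 0, 3, 0, 0, 0], [0, 0, 1, 0, 0, 0]]}}

```text
t: 9.7
ee_pos: [443.6, -267.0, 11.7]
orientation: [-2.345, 2.09, 0.001]
ft_force: [0.4, -0.3, 1.3]
width: 87.5
```

```bash
python3 plan.py 442 -269 12 -1.465
```

```text
t 9.7 pos [ 443.6 -267.    11.7] psi -1.456 tilt 0.0006 q [-5.650e-01  6.140e-01  1.964e+00  1.000e-03  5.640e-01  2.461e+00] w 87.5 F [ 0.4 -0.3  1.3] n 1
[1.8, 1.8, -0.3, 0.0, 0.001, 0.009]
```

Closing, with a slight downward bias against the upward drift.

{"op": "move_arm", "data": {"deltas": [[1.8, 1.5, 0.5, 0, 0, 0], [0, 0, 0.8, 0, 0, 0], [0, 0, 0.8, 0, 0, 0], [0, 0, 0.8, 0, 0, 0], [0, 0, 0.8, 0, 0, 0]], "hand": 1}}

```text
t: 10.12
ee_pos: [446.8, -270.3, 13.8]
orientation: [-2.348, 2.084, -0.015]
ft_force: [-0.0, 0.0, -0.1]
width: 58.0
```

```bash
python3 plan.py 442 -269 12 -1.465
```

```text
t 10.12 pos [ 446.8 -270.3   13.8] psi -1.451 tilt 0.0096 q [-5.670e-01  6.110e-01  1.961e+00  1.000e-03  5.600e-01  2.454e+00] w 58.0 F [-0.   0.  -0.1] n 1
[-1.9, 4.7, 1.8, -0.008, -0.006, 0.014]
```

{"op": "move_arm", "data": {"deltas": [[-1.9, 4, 2, -0.008, -0.006, 0.005], [0, 0, 0.5, 0, 0, 0], [0, 0, 0.5, 0, 0, 0], [0, 0, 0, 0, 0, 0]]}}

```text
t: 10.45
ee_pos: [443.1, -269.3, 12.1]
orientation: [-2.344, 2.091, -0.001]
ft_force: [0.3, 0.0, -1.1]
width: 43.7
```

```bash
python3 plan.py 442 -269 150 -1.44
```

```text
t 10.45 pos [ 443.1 -269.3   12.1] psi -1.457 tilt 0.001 q [-5.690e-01  6.130e-01  1.964e+00  1.000e-03  5.640e-01  2.458e+00] w 43.7 F [ 0.3  0.  -1.1] n 4
[-0.1, 0.2, -34.5, -0.001, -0.0, -0.004]
[-0.1, 0.3, -34.5, 0.0, 0.0, -0.004]
[-0.1, 0.3, -34.5, 0.0, 0.0, -0.004]
[-0.1, 0.3, -34.5, 0.0, 0.0, -0.004]
```

{"op": "move_arm", "data": {"deltas": [[0, 0, -25, 0, 0, 0], [0, 0, -35, 0, 0, 0], [0, 0, -35, 0, 0, 0], [0, 0, -35, 0, 0, 0], [0, 0, -25, 0, 0, -0.02]]}}

```text
t: 10.87
ee_pos: [437.9, -266.5, 165.2]
orientation: [2.362, -2.068, -0.027]
ft_force: [1.5, -0.1, -1.3]
width: 43.2
```

```bash
python3 - <<'E'
from h import *
snap('wrist','w6')
E
python3 plan.py 504 250 185 1.493
```

```text
t 10.92 pos [ 440.1 -267.9  169.2] psi -1.436 tilt 0.0107 q [-0.57   0.342  1.905  0.     0.905  2.436] w 43.7 F [ 1.6 -0.8  2. ] n 26
[-19.4, -5.1, -0.5, 0.008, 0.008, -0.113]
[-18.7, -7.3, -0.6, 0.0, 0.0, -0.113]
[-17.8, -9.3, -0.6, 0.0, 0.0, -0.113]
[-16.6, -11.3, -0.6, 0.0, 0.0, -0.113]
[-15.2, -13.1, -0.6, 0.0, 0.0, -0.113]
[-13.7, -14.7, -0.6, 0.0, 0.0, -0.113]
[-11.9, -16.1, -0.6, 0.0, 0.0, -0.113]
[-10.1, -17.4, -0.6, 0.0, 0.0, -0.113]
[-8.0, -18.4, -0.6, 0.0, 0.0, -0.113]
[-5.9, -19.2, -0.6, 0.0, 0.0, -0.113]
[-3.7, -19.7, -0.6, 0.0, 0.0, -0.113]
[-1.5, -20.0, -0.6, 0.0, 0.0, -0.113]
[0.8, -20.1, -0.6, 0.0, 0.0, -0.113]
[3.0, -19.8, -0.6, 0.0, 0.0, -0.113]
[5.2, -19.4, -0.6, 0.0, 0.0, -0.113]
[7.4, -18.7, -0.6, 0.0, 0.0, -0.113]
[9.4, -17.7, -0.6, 0.0, 0.0, -0.113]
[11.4, -16.5, -0.6, 0.0, 0.0, -0.113]
[13.2, -15.2, -0.6, 0.0, 0.0, -0.113]
[14.8, -13.6, -0.6, 0.0, 0.0, -0.113]
[16.2, -11.8, -0.6, 0.0, 0.0, -0.113]
[17.4, -9.9, -0.6, 0.0, 0.0, -0.113]
[18.4, -7.9, -0.6, 0.0, 0.0, -0.113]
[19.2, -5.8, -0.6, 0.0, 0.0, -0.113]
[19.7, -3.6, -0.6, 0.0, 0.0, -0.113]
[20.0, -1.4, -0.6, 0.0, 0.0, -0.113]
```

View pics/w6.png

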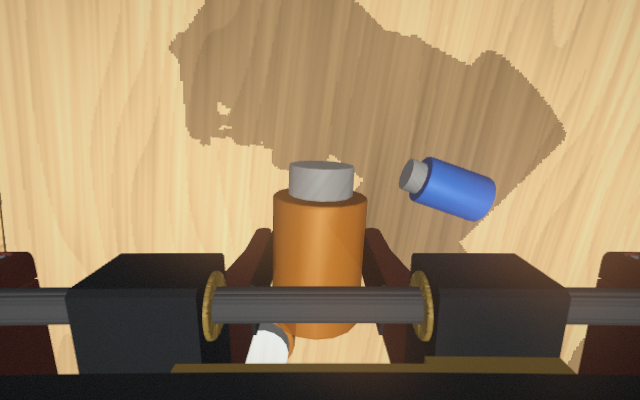

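Jar B is gripped squarely, body at (320,250), cap forward. I carry it over, turning back.

{"op": "move_arm", "data": {"deltas": [[-19.4, -5.1, -0.5, 0.008, 0.008, -0.113], [-18.7, -7.3, -0.6, 0, 0, -0.113], [-17.8, -9.3, -0.6, 0, 0, -0.113], [-16.6, -11.3, -0.6, 0, 0, -0.113], [-15.2, -13.1, -0.6, 0, 0, -0.113]]}}

```text
t: 11.33
ee_pos: [453.6, -169.4, 175.1]
orientation: [2.857, -1.302, 0.016]
ft_force: [0.1, -1.2, -0.3]
width: 43.4
```

{"op": "move_arm", "data": {"deltas": [[-13.7, -14.7, -0.6, 0, 0, -0.113], [-11.9, -16.1, -0.6, 0, 0, -0.113], [-10.1, -17.4, -0.6, 0, 0, -0.113], [-8, -18.4, -0.6, 0, 0, -0.113], [-5.9, -19.2, -0.6, 0, 0, -0.113]]}}

```text
t: 11.75
ee_pos: [461.1, -64.5, 175.6]
orientation: [3.11, -0.41, 0.009]
ft_force: [0.4, 0.0, -0.7]
width: 43.7
```

```bash
python3 plan.py 504 250 185 1.493
```

```text
t 11.75 pos [461.1 -64.5 175.6] psi -0.262 tilt 0.0073 q [-0.162  0.256  2.015 -0.005  0.864  1.675] w 43.7 F [ 0.4  0.  -0.7] n 16
[-2.5, -19.7, -0.7, 0.004, -0.006, -0.11]
[-0.3, -19.8, -0.6, 0.0, 0.0, -0.11]
[1.8, -19.8, -0.6, 0.0, 0.0, -0.11]
[4.0, -19.4, -0.6, 0.0, 0.0, -0.11]
[6.1, -18.9, -0.6, 0.0, 0.0, -0.11]
[8.1, -18.1, -0.6, 0.0, 0.0, -0.11]
[10.1, -17.1, -0.6, 0.0, 0.0, -0.11]
[11.9, -15.9, -0.6, 0.0, 0.0, -0.11]
[13.5, -14.5, -0.6, 0.0, 0.0, -0.11]
[15.0, -12.9, -0.6, 0.0, 0.0, -0.11]
[16.4, -11.2, -0.6, 0.0, 0.0, -0.11]
[17.5, -9.4, -0.6, 0.0, 0.0, -0.11]
[18.4, -7.4, -0.6, 0.0, 0.0, -0.11]
[19.1, -5.3, -0.6, 0.0, 0.0, -0.11]
[19.6, -3.2, -0.6, 0.0, 0.0, -0.11]
[19.8, -1.0, -0.6, 0.0, 0.0, -0.11]
```

{"op": "move_arm", "data": {"deltas": [[-2.5, -19.7, -0.7, 0.004, -0.006, -0.11], [0, -19.8, -0.6, 0, 0, -0.11], [1.8, -19.8, -0.6, 0, 0, -0.11], [4, -19.4, -0.6, 0, 0, -0.11], [6.1, -18.9, -0.6, 0, 0, -0.11]]}}

```text
t: 12.17
ee_pos: [471.5, 38.9, 176.4]
orientation: [-3.101, -0.494, 0.006]
ft_force: [0.8, 0.5, -1.0]
width: 43.4
```

{"op": "move_arm", "data": {"deltas": [[8.1, -18.1, -0.6, 0, 0, -0.11], [10.1, -17.1, -0.6, 0, 0, -0.11], [11.9, -15.9, -0.6, 0, 0, -0.11], [13.5, -14.5, -0.6, 0, 0, -0.11], [15, -12.9, -0.6, 0, 0, -0.11]]}}

```text
t: 12.58
ee_pos: [479.0, 142.2, 176.8]
orientation: [-2.83, -1.356, 0.012]
ft_force: [0.6, 0.0, -1.2]
width: 43.5
```

```bash
python3 plan.py 504 250 185 1.493
```

```text
t 12.58 pos [479.  142.2 176.8] psi 0.894 tilt 0.008 q [0.264 0.308 1.935 0.002 0.907 0.939] w 43.5 F [ 0.6  0.  -1.2] n 6
[16.6, -8.0, -1.4, -0.006, 0.005, -0.1]
[17.3, -6.3, -1.4, 0.0, 0.0, -0.1]
[17.9, -4.6, -1.4, 0.0, 0.0, -0.1]
[18.2, -2.7, -1.4, 0.0, 0.0, -0.1]
[18.4, -0.9, -1.4, 0.0, 0.0, -0.1]
[18.4, 0.9, -1.4, 0.0, 0.0, -0.1]
```

{"op": "move_arm", "data": {"deltas": [[16.6, -8, -1.4, -0.006, 0.005, -0.1], [17.3, -6.3, -1.4, 0, 0, -0.1], [17.9, -4.6, -1.4, 0, 0, -0.1], [18.2, -2.7, -1.4, 0, 0, -0.1], [18.4, -0.9, 0, 0, 0, -0.1]]}}

```text
t: 13.0
ee_pos: [496.8, 236.5, 179.4]
orientation: [-2.38, -2.048, 0.007]
ft_force: [-0.3, 0.4, -0.4]
width: 43.5
```

```bash
python3 plan.py 504 250 165 1.493
```

```text
t 13.0 pos [496.8 236.5 179.4] psi 1.421 tilt 0.005 q [0.423 0.373 1.827 0.    0.947 0.572] w 43.5 F [-0.3  0.4 -0.4] n 1
[14.5, 5.2, 14.4, -0.004, 0.002, -0.072]
```

{"op": "move_arm", "data": {"deltas": [[10, 5.2, 14.4, -0.004, 0.002, -0.06], [0, 0, 25, 0, 0, 0], [0, 0, 30, 0, 0, 0], [0, 0, 18, 0, 0, 0], [0, 0, 5, 0, 0, 0]]}}

```text
t: 13.42
ee_pos: [505.9, 251.4, 84.0]
orientation: [2.303, 2.135, 0.009]
ft_force: [0.3, -0.5, -1.2]
width: 43.6
```

```bash
python3 - <<'E'
from h import *
d=snap('side','s7');cv2.imwrite('pics/s7c.png',cv2.resize(d['frame'][200:360,110:330,::-1],None,fx=3.5,fy=3.5,interpolation=cv2.INTER_CUBIC))
E
python3 plan.py 506 250.5 63 1.493
```

```text
t 13.47 pos [505.5 251.1  83.8] psi 1.495 tilt 0.005 q [4.400e-01 5.300e-01 1.851e+00 1.000e-03 7.550e-01 5.150e-01] w 43.7 F [-0.4 -0.4 -1.7] n 1
[-0.6, 0.5, 20.8, 0.004, -0.003, 0.002]
```

View pics/s7c.png

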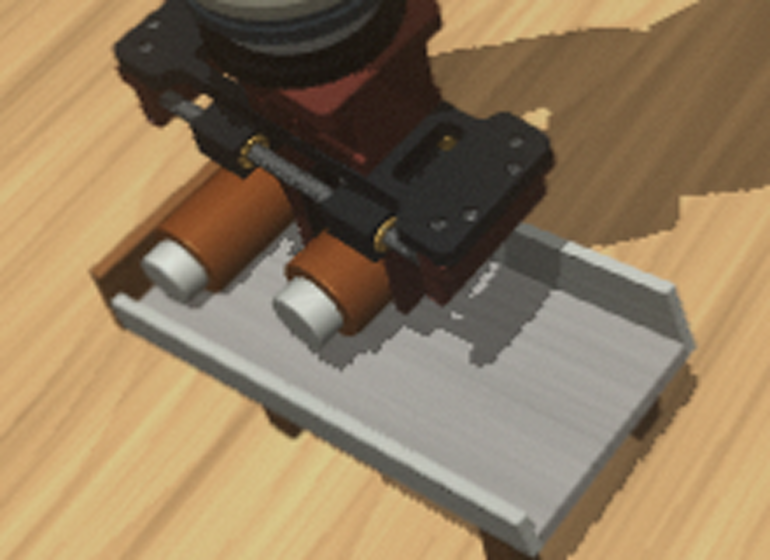

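Jar B hangs uphill of A, cap (crop 308,308) towards the lip and parallel to A. I lower it to contact.

{"op": "move_arm", "data": {"deltas": [[0, 0, 17, 0.004, -0.003, 0], [0, 0, 3, 0, 0, 0], [0, 0, 1.5, 0, 0, 0]]}}

```text
t: 13.72
ee_pos: [506.2, 251.2, 62.9]
orientation: [2.305, 2.134, 0.001]
ft_force: [0.4, -0.4, -0.8]
width: 43.9
```

{"op": "move_arm", "data": {"deltas": [[0, 0, 2, 0, 0, 0], [0, 0, 1, 0, 0, 0]]}}

```text
t: 13.88
ee_pos: [507.0, 251.3, 61.3]
orientation: [2.305, 2.134, 0.003]
ft_force: [-0.7, 0.4, -1.0]
width: 43.6
```

{"op": "move_arm", "data": {"deltas": [[0, 0, 1, 0, 0, 0], [0, 0, 0.5, 0, 0, 0], [0, 0, 0, 0, 0, 0]], "hand": -0.15}}

```text
t: 14.13
ee_pos: [508.7, 251.9, 62.3]
orientation: [2.304, 2.132, 0.01]
ft_force: [-0.2, 0.3, -0.3]
width: 50.3
```

{"op": "move_arm", "data": {"deltas": [[0, 0, -6, 0, 0, 0], [0, 0, -8, 0, 0, 0], [0, 0, -10, 0, 0, 0], [0, 0, -15, 0, 0, 0], [0, 0, -15, 0, 0, 0]], "hand": -0.35}}

```text
t: 14.55
ee_pos: [507.3, 251.3, 119.4]
orientation: [2.305, 2.133, 0.006]
ft_force: [1.0, -0.2, 0.1]
width: 58.8
```

{"op": "move_arm", "data": {"deltas": [[0, 0, -30, 0, 0, 0], [0, 0, -30, 0, 0, 0], [-20, 0, -20, 0, 0, 0], [-30, 0, 0, 0, 0, 0], [-30, 0, 0, 0, 0, 0]]}}

```text
t: 14.97
ee_pos: [503.4, 174.6, 212.4]
orientation: [2.295, 2.137, 0.024]
ft_force: [0.4, -0.6, -0.1]
width: 59.3
```

{"op": "move_arm", "data": {"deltas": [[-30, 0, 0, 0, 0, 0], [-30, 0, 0, 0, 0, 0], [-30, 0, 0, 0, 0, 0], [0, 0, 0, 0, 0, 0], [0, 0, 0, 0, 0, 0]]}}

```text
t: 15.38
ee_pos: [497.0, 77.5, 219.9]
orientation: [2.293, 2.13, 0.037]
ft_force: [0.4, 0.7, -0.8]
width: 59.1
```

```bash
python3 - <<'E'
from h import *
from fit import *
d=snap('side','s8');cv2.imwrite('pics/s8.png',d['frame'][...,::-1]);cv2.imwrite('pics/s8c.png',cv2.resize(d['frame'][200:360,110:330,::-1],None,fx=3.5,fy=3.5,interpolation=cv2.INTER_CUBIC))
W=cloud(d); f=d['frame'].astype(int)
m=(f[...,0]>f[...,2]*1.9)&(f[...,0]>60)
o=np.array([504,315]); c,s=np.cos(-.079),np.sin(-.079)
L=(W-[504,315,0])@np.array([[c,-s,0],[s,c,0],[0,0,1]])
k=(np.abs(L[...,1]+57)<50)&(L[...,0]>-100)&(L[...,0]<128)&(L[...,2]-(48.6-.266*L[...,0])>5)
P=W[k]; Q=L[k]
for x0 in (108,65):
    pp=P[np.abs(Q[:,0]-x0)<21]
    g=np.array([504+x0*c+64*s, 315+x0*s-64*c, 1.49, 48.6-.266*x0])
    r=least_squares(lambda v:sdf_jar(pp,v),g,loss='soft_l1',f_scale=2).x
    q=(np.r_[r[:2],0]-[504,315,0])@np.array([[c,-s,0],[s,c,0],[0,0,1]])
    print(len(pp),'chute x,y',q[:2].round(1),'z',r[3]+22,'yaw err',r[2]-1.492, np.median(np.abs(sdf_jar(pp,r))))
o=ctrl.get_obs();print(o['t'],o['ee_pos'],o['ft_force'])
E
```

```text
909 chute x,y [106.6 -62.7] z 42.43267703282277 yaw err 0.008881240715164163 0.6799554215702983
1067 chute x,y [ 64.2 -67.4] z 53.66535681543694 yaw err 0.009773119012755904 0.6183907540091944
15.4333 [497.07710026  77.79036099 219.86976499] [0.31737985 0.03563965 0.24120771]
```

View pics/s8.png

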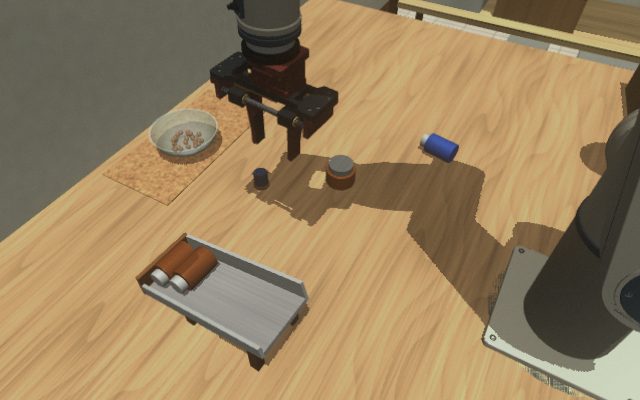

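View pics/s8c.png

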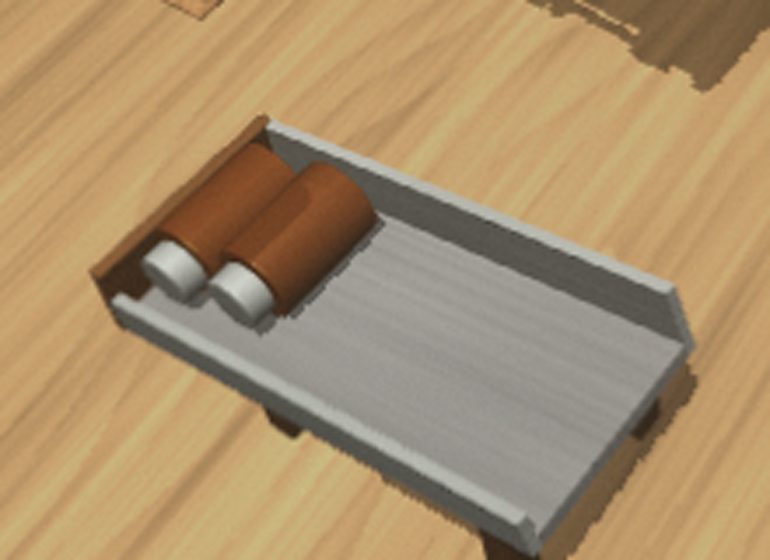

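Both jars lie against the stop and each other at crop (225,215) and (300,240), caps to the low lip. The squat jar at (341,172) has not moved. I let things settle for a few rows, then hand in.

{"op": "move_arm", "data": {"deltas": [[0, 0, 0, 0, 0, 0], [0, 0, 0, 0, 0, 0], [0, 0, 0, 0, 0, 0], [0, 0, 0, 0, 0, 0], [0, 0, 0, 0, 0, 0]]}}

```text
t: 15.85
ee_pos: [497.6, 81.4, 221.0]
orientation: [2.287, 2.136, 0.039]
ft_force: [0.7, 0.6, -0.4]
width: 59.2
```

```bash
python3 - <<'E'
from h import *
a=np.load('pics/s8.npz')['frame'].astype(int); b=snap('side','s9')['frame'].astype(int)
print('chute diff',np.abs(a-b)[235:330,135:310].max(-1).mean(), (np.abs(a-b)[235:300,135:225].max(-1)>40).sum())
ctrl.close_job()
E
```

```text
chute diff 2.032300751879699 0
the job is handed in; nothing more can be done
```

Both slender jars are loaded in the chute and the job is handed in, at about 16 s of the 64 s allowed. I gripped each jar across its body and let it go just above the chute floor with the cap towards the low lip. Jar A went first, jar B behind it. For jar B I chose the grip angle that kept the last joint inside its range.

**Jar positions:** a last fit to the side camera's depth image gave these values in the chute frame, all within limits:

| Jar | x (mm) | y (mm) | z (mm) | Off square |
|---|---|---|---|---|
| A, against the stop | 107 | -63 | 42 | 0.01 rad |
| B, behind it | 64 | -67 | 54 | 0.01 rad |

**Other checks:**
- The jars looked still between two pictures about half a second apart.
- The squat jar and the blue look-alike look unmoved in the last picture; I did not measure them again.
- The gripper was well clear of everything at hand-in.

**Disagreement:** the two cameras' fits of the chute differed by about 5 mm along its length. I used 504 mm for the chute's world x, close to the side camera's value. With the other camera's value the jars would still be inside the limits. No check failed.

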